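# Bring a bench pump just past its compression peak

## Task

Draw the steel locking pin up out of the pump's flywheel and stand it in the metal tool cup. Then take the flywheel's plastic crank knob in a light grip and turn the wheel slowly clockwise (seen from above) until you feel the compression resistance rise to its peak and begin to fall, stop there just past the peak without letting the wheel run on, and let go; leave the other things on the table where they are.

Things in the scene. Friction and masses are not known exactly. Their poses are not given: they have to be found in the camera images.
- pump: Piston air pump bolted down, shaft up: crankcase 116 x 116 mm, 70 mm high, on a 150 mm square foot plate, a finned cylinder lying out along its +x to 187 mm from the origin, 72 mm high. Origin: on the table under the shaft axis. Its lid has the locking-pin hole at x +38, y +18 mm, 13.5 mm wide, floor 45 mm above the table. It does not move.
- flywheel: Dark three-spoke steel flywheel lying level on the shaft: 160 mm across, rim 18 mm wide, underside 85 mm and top 101 mm above the table, spokes 14 mm wide, hub top 107 mm. Origin on the shaft axis at its underside. Clamped on the shaft at an arbitrary angle, so its angle does not tell where the peak lies. While the pin stands between its spokes it turns only until a spoke meets the pin.
- shaft_top (a point): Top centre of the hub, on the shaft axis. Turning clockwise from above takes 0.35 to 0.55 N m at the start (5 to 8 N at the knob), climbing smoothly to one peak of 0.75 N m (11 N moving, 8 to 9 N read standing still) 0.8 to 1.6 rad on; 0.3 rad past the peak it is 0.45 N m, 0.5 rad past 0.2. Just past is 0.03 to 0.33 rad past the peak; there friction holds the wheel where it is left.
- knob_mid (a point): Middle of the black plastic crank knob (grip it with no more than about 80 N per finger): an upright round grip 22 mm across and 43 mm tall that spins freely on its own pin, standing on the flywheel's rim 68 mm from the shaft axis, from 103 to 146 mm above the table; this point is 125 mm above the table.
- lock_pin: Loose steel locking pin, upright in the crankcase hole between two spokes, 42 mm from the shaft axis: shank 12 mm across and 70 mm long, then a round head 22 mm across and 30 mm tall; 100 mm long in all, 90 g or so. Origin: centre of the shank's lower end (45 mm above the table while in the hole), z along the pin towards the head. It lifts out straight up without catching.
- pin_head (a point): Middle of the locking pin's head, 87 mm above the pin's lower end; 132 mm above the table at the start.
- tool_cup: Open aluminium cup, empty, loose, about 0.35 kg: mouth 84 mm across, 68 mm tall, wall 3 mm, floor about 5 mm thick. Origin: centre of its underside on the table. The pin may lean in it.
- plunger (a joint): Sealed inside the crankcase and never seen: a slide geared down from the crank, whose whole stroke is about 0.4 mm, less than the error of a reading. It cannot guide the turning; it only serves to judge it.
- screwdriver: Bystander: screwdriver with red handle, 180 mm long, lying.
- jar_lid: Bystander: round yellow plastic lid, 80 mm across, 12 mm thick, lying flat.
- solder_spool: Bystander: standing spool of solder, 52 mm across, 46 mm tall.
- socket_strip: Bystander: open white housing of a socket strip, 240 x 100 mm, 40 mm high.
- wrench: Bystander: steel wrench lying beside the pump.
- pencil: Bystander: blue pencil, 160 mm long, lying.
Mind the look-alikes: they are no part of the job. Several things look just like the tool_cup: the one meant starts farthest from the robot's base.

How it is judged:
By the outcome, as a careful person would: the job done as asked, in the order asked, and still so for the second after the job is handed in, with the robot touching nothing.
It also fails if it takes over 72 s, if anything falls off the work surface, if the arm or the gripper's body presses on something with over 40 N, if the wrist force passes 120 N, or if a joint passes its speed limit or range.

## Robot

A 6-joint arm with a two-finger parallel gripper is mounted at the origin on the work surface. World frame = base frame: x ahead of the robot, y to its left, z up, the work surface at z = 0. Lengths are in mm, angles in rad, forces in N, time in s.
With the tool pointing down it reaches from about 150 to 775 mm from the base axis. Payload 6.1 kg.
Tool frame: the origin (TCP) lies at the very end of the fingers, on their centre line; the grasp point (between the pads) lies 19 mm behind it; z points along the fingers, y is the line along which they close (so a half turn about z gives the same grasp; the last joint's range is limited). The gripper opens to 85 mm and grips with 20 to 120 N. Pads are 22 mm wide; open, the fingers measure 114 mm over their backs; the gripper's body (76 mm by 85 mm) begins 54 mm behind the grasp point. The pads swing forward as they close: fully open they stand 13 mm farther back than shut.
Start: joints at [-1.336, 0.126, -0.04, 1.405, 0, 1.571], TCP at [122.135, -510.579, 231.295] pointing down, gripper open.
Joint ranges: [-2.72, 2.72], [-0.95, 1.95], [-1.27, 1.35], [-1.78, 2.02], [-1.46, 1.47], [-3.14, 3.14]. Speed limits (rad/s): [2.39, 2.39, 3.01, 3.14, 3.14, 3.14].

## Interface

Orientations are given as [roll, pitch, yaw] about the fixed x, y, z axes, in that order (R = Rz(yaw) Ry(pitch) Rx(roll)).
In Python, from station import manip gives the robot as it stands. The module is installed in compiled form; this text tells all that it offers.
- The arm moves only by the tool carry_out, never from a script. Its arguments are lists of equal length, an entry for each row: "hand": the gripper command: -1 is shut, 1 is fully open, values between are in proportion; "slide": the shift along the tool's x, y, z each as a share of 0.03 m, from -1 to 1, a list of three; "yaw": the turn about the tool's z as a share of 0.08 rad, from -1 to 1. In form: {"hand": [hand, ...], "slide": [[dx, dy, dz], ...], "yaw": [yaw, ...]}. A call has 1 to 12 rows; each row shifts and turns the commanded pose from where the row before left it, along the tool's axes as they then stand; what a row does not reach is not made up. A row lasts 1/8 s, in which the tool goes at most 62.5 mm and 10.7 degrees, less where a joint would pass 70% of its speed; a pose out of reach is approached as far as the arm can. A call with a number of a shift or a turn outside -1 to 1 is refused whole. A call with a gripper value outside its range is refused whole. The fingers move at their own pace and stop on an object; "grip_force" is the grip in N (left out, the last holds). Time passes only in rows, so rows that do not move let the fingers close. It gives the time, the measured TCP pose, the force, the opening and the grip force at its end, in the units of the state.
- manip.sense(): the state, without advancing time (a new reading comes with each control period).
- manip.capture(name): name is "scene" or "side" or "wrist"; returns (picture, depth): 420x560x3 uint8, red, green, blue; 420x560 float32, mm along the optical axis (not along the pixel's ray), 0 where there is no reading.
- manip.camera_info(name): a dict with "fx", "fy", "cx", "cy" (pixels), "k1" (the pictures are not rectified: a ray, as slopes to the right and down, at radius r is drawn at 1 + k1 r^2 times it, then the intrinsics apply), "rvec" (rotation vector, rad) and "tvec" (3), from world to camera coordinates, as OpenCV has them. Camera axes: x right, y down, z forward; pixel columns grow to the right and rows downward; lengths in mm; the calibration is good to about 2 mm. A picture is of the moment at which its call begins: read the wrist's pose just before it. camera_info takes no time and is no camera call; for the wrist camera it gives the pose at the moment of the call.
- manip.finish_job(): hands the job in; it is judged then, once.
Trained networks look in the newest picture that a camera, given by its name, has taken for a name from the list of things; names that differ only in an ending like _2 or _b are one class to them, and where a whole thing is asked for, a point or a joint stands for the part that bears it (a point fixed in the world has none). Each returns a list of dicts, best first, with "conf" (0 to 1); they miss things now and then, are a little off and sometimes report something else, mostly with a low value. They report only what shows in the picture. A call takes as long as a camera call. They do not tell look-alikes from the thing itself.
- manip.search_frame(camera, thing): "box" ([centre column, centre row, width, height] in pixels, round what is visible of it).
- manip.spot_point(camera, thing): "position" ([column, row] in pixels: a listed point, or the origin of a listed thing).
The state is a dict: "time_s": time; "joint_pos": joint angles; "qvel": joint speeds; "joint_torque": joint torques, N m; "eef_pos": TCP position; "eef_rot": TCP orientation; "force": force on the tool from outside, world axes, zero at the start; "moment": the same for the moment, N m; "width": finger opening in mm; "grasp_force": force on a finger pad.
Only numpy, scipy, OpenCV 4.12 (cv2) and the standard library are available. Lean on these libraries where they do the work, as an engineer would, in place of code of your own. Each camera call takes 0.05 s, during which the arm holds its last target. There are 200 camera calls.

## Working session

There is one attempt and no reset: what is moved stays moved. The work goes in short steps, Python scripts to look and compute and a tool call to move; the robot and the scene stay as the last step left them, time stands still between calls to the robot, and variables do not carry over. Pictures are saved under pics/ and viewed, at most 10 in all, crops included, and the job is handed in when it is done.

Besides the shell and the picture viewer there is one more tool, called after "Call:" by a JSON object that holds its "name" and its "arguments". carry_out: Moves the arm, as the interface text tells. Shift numbers are shares of 0.03 m and turn numbers shares of 0.08 rad, none past 1 either way. Its arguments: {"type":"object","properties":{"hand":{"type":"array","items":{"type":"number"}},"slide":{"type":"array","items":{"type":"array","items":{"type":"number"}}},"yaw":{"type":"array","items":{"type":"number"}},"grip_force":{"type":"number"}},"required":["hand","slide","yaw"]}

```bash
mkdir -p pics; cat > h.py <<'E'
import numpy as np, cv2
from station import manip
def cam(c):
    i=manip.camera_info(c); R=cv2.Rodrigues(np.array(i["rvec"],float))[0]; return i,R,np.array(i["tvec"],float)
def ray(c,px,C=None):
    i,R,t=C or cam(c); d=np.array([(px[0]-i["cx"])/i["fx"],(px[1]-i["cy"])/i["fy"]]); u=d.copy()
    for _ in range(20): u=d/(1+i["k1"]*(u@u))
    return -R.T@t, R.T@np.array([u[0],u[1],1.0])
def onz(c,px,z,C=None):
    o,d=ray(c,px,C); return o+d*(z-o[2])/d[2]
def dep(c,px,D,C=None):
    o,d=ray(c,px,C); r,q=int(round(px[1])),int(round(px[0])); return o+d*D[r,q]
def proj(c,P,C=None):
    i,R,t=C or cam(c); p=R@np.array(P,float)+t; u=p[:2]/p[2]; u=u*(1+i["k1"]*(u@u)); return np.array([u[0]*i["fx"]+i["cx"],u[1]*i["fy"]+i["cy"]])
def shot(c,name):
    C=cam(c); im,D=manip.capture(c); cv2.imwrite(f"pics/{name}.png",im[:,:,::-1]); np.save(f"{name}.npy",D); return im,D,C
E
python3 - <<'E'
from h import *
np.set_printoptions(precision=1,suppress=True)
for c in ("scene","side"):
    im,D,C=shot(c,c+"0")
    for th,z in (("tool_cup",0),("pin_head",132),("knob_mid",125),("shaft_top",107),("pump",0),("lock_pin",45)):
        for r in manip.spot_point(c,th): print(c,th,round(r["conf"],2),np.array(r["position"]),onz(c,r["position"],z,C))
a=cv2.imread("pics/scene0.png");b=cv2.imread("pics/side0.png")
cv2.imwrite("pics/both.png",cv2.resize(np.vstack([a,b]),(400,600)))
print(manip.sense()["time_s"],manip.sense()["eef_rot"],manip.sense()["force"])
E
```

```text
scene tool_cup 0.98 [214.  198.2] [ 460.7 -244.3   -0. ]
scene tool_cup 0.96 [297.3 210.2] [341.6 -18.1   0. ]
scene tool_cup 0.8 [254.8 154.4] [ 201.5 -322.9    0. ]
scene tool_cup 0.56 [253.6 181.8] [ 320.7 -214.    -0. ]
scene pin_head 0.76 [286.5 235.9] [564.1 133.8 132. ]
scene pin_head 0.7 [250.2 208.5] [544.6  -3.8 132. ]
scene pin_head 0.21 [213.7 197.1] [ 572.  -108.7  132. ]
scene knob_mid 0.67 [295.3 211.4] [472.5  83.3 125. ]
scene shaft_top 0.9 [292.  236.2] [534.3 125.4 107. ]
scene pump 0.59 [293.8 269.8] [535.4 133.4   0. ]
scene pump 0.26 [283.8 237.6] [458.5  32.3   0. ]
side tool_cup 0.97 [224.3 368.7] [ 200.3 -320.     0. ]
side tool_cup 0.95 [257.7 316.7] [ 329.7 -216.7    0. ]
side tool_cup 0.61 [305.8 307.3] [ 456.4 -241.2    0. ]
side tool_cup 0.59 [235.6 259.8] [341.6 -19.    0. ]
side tool_cup 0.39 [275.6 184.9] [566.  214.3   0. ]
side pin_head 0.56 [287.6 168.9] [573.3 137.  132. ]
side pin_head 0.56 [273.9 179.4] [518.5 112.2 132. ]
side knob_mid 0.45 [264.3 190.1] [478.8  89.5 125. ]
side shaft_top 0.96 [274.6 182.2] [525.7 124.6 107. ]
side shaft_top 0.69 [305.1 305.8] [ 424.8 -295.2  107. ]
side pump 0.83 [279.  206.3] [537.9 122.3   0. ]
side lock_pin 0.49 [286.6 189.7] [570.9 138.3  45. ]
0.7 [3.1 0.  0.2] [ 0.4 -0.3  0. ]
```

View pics/scene0.png

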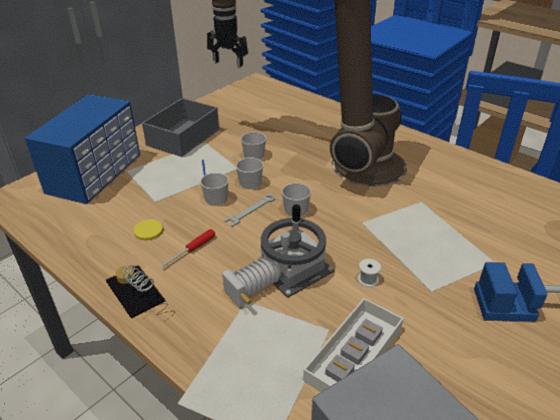

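View pics/side0.png

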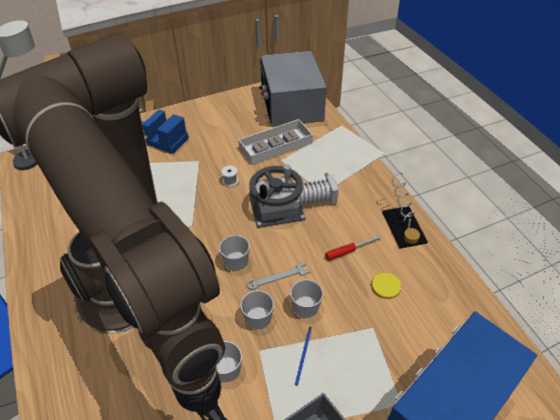

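Scene view: the pump and flywheel are at about (292,245), with the black knob at (296,212). There are four grey cups: A (214,190), B (297,200), C (254,146) and D (250,173).

Cup distances from the base, farthest first:

| Cup | World x, y (mm) | Distance (mm) |
|---|---|---|
| A | (459,-243) | 519 |
| D | (325,-215) | 390 |
| C | (201,-321) | 379 |
| B | (341,-18) | 342 |

A is the cup to use. The candidates for the pin head are scene (286,236), (250,208), which is the wrench, and (214,197), which is the cup. The black knob at (296,212) could also be mistaken for it. By the description I choose (286,236), which is about (568,136) in the world, 42 mm from the shaft. I'll check this in one close crop.

```bash
python3 - <<'E'
from h import *
from scipy.spatial.transform import Rotation as Ro
np.set_printoptions(precision=3,suppress=True)
a=cv2.imread("pics/scene0.png");b=cv2.imread("pics/side0.png")
def crop(i,x,y,w=130,h=150): return cv2.resize(i[y:y+h,x:x+w],None,fx=3,fy=3,interpolation=cv2.INTER_CUBIC)
cv2.imwrite("pics/crop0.png",np.hstack([crop(a,195,160),crop(b,225,160)]))
s=manip.sense(); print(s["eef_pos"],s["eef_rot"]);print(Ro.from_euler("xyz",s["eef_rot"]).as_matrix())
def tri(p,q):
    o1,d1=ray("scene",p);o2,d2=ray("side",q);A=np.stack([d1,-d2],1);k=np.linalg.lstsq(A,o2-o1,rcond=None)[0];return (o1+d1*k[0]+o2+d2*k[1])/2, np.linalg.norm(o1+d1*k[0]-o2-d2*k[1])
for p,q in (((286.5,235.9),(287.6,168.9)),((295.3,211.4),(264.3,190.1)),((292,236.2),(274.6,182.2)),((214,198.2),(305.8,307.3))): print(*tri(p,q))
E
```

```text
[ 122.126 -510.565  231.318] [3.142 0.    0.235]
[[ 0.973  0.233  0.   ]
 [ 0.233 -0.973 -0.   ]
 [-0.     0.    -1.   ]]
[569.894 135.49  135.668] 5.197161946242897
[476.988  86.32  128.916] 1.2199525319199496
[528.821 124.64  104.297] 6.197288507157241
[ 458.44  -242.876    0.074] 5.284207255167679
```

View pics/crop0.png

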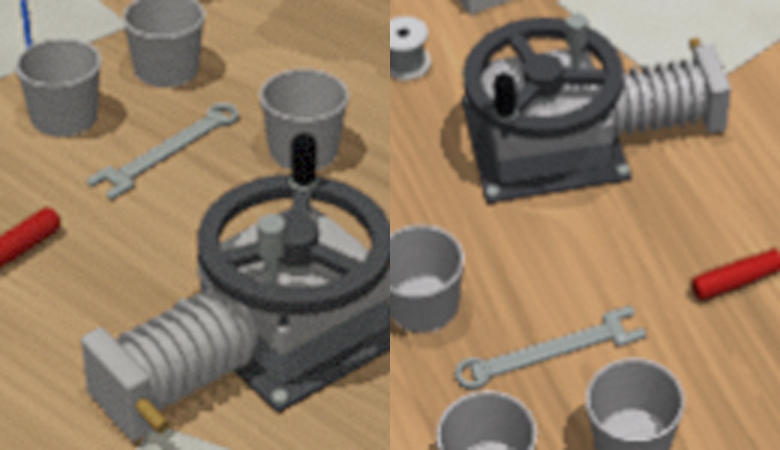

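The crop shows the grey pin head at scene (285,236) and side (287,168), standing inside the wheel. The black knob is on the opposite side. Cup A is the left-hand cup in the scene and holds nothing. I'm moving above the pin.

Call:
{"name": "carry_out", "arguments": {"hand": [1,1,1,1,1,1,1,1,1,1,1,1], "slide": [[0.5,-0.45,-0.1],[0.98,-0.87,-0.2],[0.98,-0.87,-0.2],[0.98,-0.87,-0.2],[0.98,-0.87,-0.2],[0.98,-0.87,-0.1],[0.98,-0.87,0],[0.98,-0.87,0],[0.98,-0.87,0],[0.98,-0.87,0],[0.98,-0.87,0],[0.98,-0.87,0]], "yaw": [0,0,0,0,0,0,0,0,0,0,0,0]}}

```text
time_s: 2.2
eef_pos: [381.5, -137.5, 261.7]
eef_rot: [3.141, -0.001, 0.235]
force: [0.8, -0.5, -0.1]
width: 85.2
grasp_force: 0.0
```

Call:
{"name": "carry_out", "arguments": {"hand": [1,1,1,1,1,1,0.2,0.2,0.2], "slide": [[0.98,-0.87,0],[0.98,-0.87,0],[0.98,-0.87,0],[0.98,-0.87,0],[0.98,-0.87,0],[0.98,-0.87,0],[0.98,-0.87,0],[0.98,-0.87,0],[0,0,0]], "yaw": [0,0,0,0,0,0,0,0,0]}}

```text
time_s: 3.32
eef_pos: [561.6, 120.8, 260.5]
eef_rot: [-3.141, 0.001, 0.238]
force: [-0.1, 0.1, -0.2]
width: 51.0
grasp_force: 0.0
```

```bash
python3 - <<'E'
from h import *
np.set_printoptions(precision=2,suppress=True)
s=manip.sense(); print(s["time_s"],s["eef_pos"],s["width"],s["force"])
im,D,C=shot("wrist","w1")
print(-C[1].T@C[2])
for th,z in (("pin_head",132),("knob_mid",125),("shaft_top",107)):
    for r in manip.spot_point("wrist",th): print(th,r["conf"],np.array(r["position"]),onz("wrist",r["position"],z,C),dep("wrist",r["position"],D,C))
E
```

```text
3.325 [561.62 120.78 260.54] 50.981792242228934 [-0.08  0.09 -0.17]
[628.4  137.38 403.57]
pin_head 0.58 [258.3 182.5] [570.45 136.89 132.  ] [573.14 136.91 144.63]
knob_mid 0.57 [285.5 296.4] [472.89  89.62 125.  ] [481.22  92.17 139.91]
shaft_top 0.61 [263.  224.5] [528.58 124.08 107.  ] [528.82 124.11 107.72]
shaft_top 0.16 [46.7 36.3] [641.35 328.09 107.  ] [644.93 380.79  25.05]
```

View pics/w1.png

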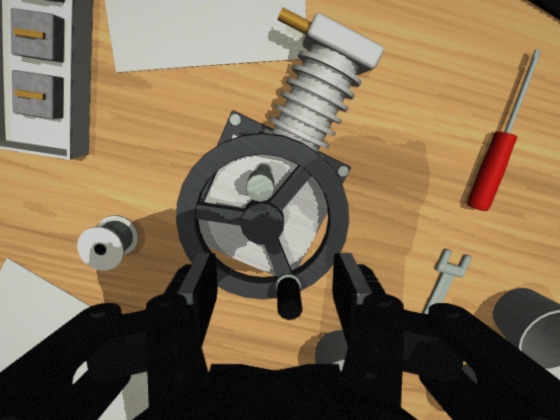

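The wrist view shows the pin head at (260,183), hub at (263,222) and knob at (288,295), all consistent with the earlier positions. I'm descending on the pin head.

Call:
{"name": "carry_out", "arguments": {"hand": [0.2,0.2,0.2,0.2,0.2,0.2,0.2,0.2], "slide": [[0.4,-0.44,0.3],[0,0,0.8],[0,0,0.9],[0,0,0.9],[0,0,0.8],[0,0,0.5],[0,0,0.3],[0,0,0.2]], "yaw": [0,0,0,0,0,0,0,0], "grip_force": 50}}

```text
time_s: 4.53
eef_pos: [570.3, 134.0, 120.3]
eef_rot: [-3.142, -0.001, 0.235]
force: [-0.6, -0.2, -0.2]
width: 51.5
grasp_force: 0.0
```

Call:
{"name": "carry_out", "arguments": {"hand": [-1,-1,-1,-1], "slide": [[0,0,0],[0,0,0],[0,0,0],[0,0,0]], "yaw": [0,0,0,0]}}

```text
time_s: 5.03
eef_pos: [570.5, 134.1, 121.1]
eef_rot: [-3.142, -0.001, 0.235]
force: [0.1, 0.6, 3.4]
width: 20.2
grasp_force: 49.0
```

Call:
{"name": "carry_out", "arguments": {"hand": [-1,-1,-1,-1,-1,-1], "slide": [[0,0,-0.3],[0,0,-0.6],[0,0,-0.9],[0,0,-0.9],[0,0,-0.6],[0,0,0]], "yaw": [0,0,0,0,0,0]}}

```text
time_s: 5.78
eef_pos: [570.8, 134.0, 221.0]
eef_rot: [3.142, -0.003, 0.235]
force: [0.1, 0.8, -1.0]
width: 20.3
grasp_force: 48.9
```

```bash
python3 - <<'E'
from h import *
np.set_printoptions(precision=2,suppress=True)
s=manip.sense(); print(s["time_s"],s["eef_pos"],s["eef_rot"],s["width"],s["force"],s["moment"])
for c in ("wrist","side","scene"):
    im,D,C=shot(c,c+"2")
    print(c,[(r["conf"],np.array(r["position"])) for r in manip.spot_point(c,"lock_pin")])
    if c!="wrist": print(proj(c,s["eef_pos"]),[(r["conf"],np.array(r["box"])) for r in manip.search_frame(c,"tool_cup")])
E
```

```text
5.775 [570.79 134.04 220.97] [ 3.14 -0.    0.23] 20.271151136316004 [ 0.13  0.8  -0.99] [-0.    0.    0.03]
wrist [(0.69, array([274.3, 218. ]))]
side [(0.41, array([286.2, 168.2]))]
[287.34 146.57] [(0.77, array([223.2, 361. ,  37.6,  38.4])), (0.69, array([234.5, 253.4,  35. ,  37.5])), (0.62, array([256. , 311. ,  33.8,  41.2])), (0.55, array([307.8, 299.6,  34.7,  42. ]))]
scene [(0.65, array([286.4, 233.9])), (0.39, array([147.2, 229.7]))]
[284.65 207.21] [(0.71, array([249. , 173.3,  27.7,  33.7])), (0.65, array([294.9, 197.2,  32.4,  30.7])), (0.56, array([213.7, 186.4,  29.8,  34. ]))]
```

Call:
{"name": "carry_out", "arguments": {"hand": [-1,-1,-1,-1,-1,-1,-1,-1,-1,-1,-1,-1], "slide": [[-0.25,0.44,0],[-0.505,0.873,0],[-0.505,0.873,0],[-0.505,0.873,0],[-0.505,0.873,0],[-0.505,0.873,0],[-0.505,0.873,0],[-0.505,0.873,0],[-0.505,0.873,0],[-0.505,0.873,0],[-0.505,0.873,0],[-0.505,0.873,0]], "yaw": [0,0,0,0,0,0,0,0,0,0,0,0]}}

```text
time_s: 7.68
eef_pos: [469.7, -201.1, 219.4]
eef_rot: [3.141, 0.0, 0.234]
force: [0.1, 0.2, -0.8]
width: 19.9
grasp_force: 48.9
```

Call:
{"name": "carry_out", "arguments": {"hand": [-1,-1,-1,-1], "slide": [[-0.505,0.873,0],[-0.25,0.44,0.2],[0,0,0.3],[0,0,0]], "yaw": [0,0,0,0]}}

```text
time_s: 8.18
eef_pos: [457.4, -242.3, 203.1]
eef_rot: [-3.14, 0.001, 0.235]
force: [-0.0, 0.1, -0.3]
width: 20.3
grasp_force: 49.0
```

```bash
python3 - <<'E'
from h import *
np.set_printoptions(precision=2,suppress=True)
s=manip.sense(); print(s["time_s"],s["eef_pos"],s["eef_rot"],s["width"],s["force"])
im,D,C=shot("wrist","w3")
for r in manip.spot_point("wrist","tool_cup"): print(r["conf"],np.array(r["position"]),onz("wrist",r["position"],0,C))
for r in manip.search_frame("wrist","tool_cup"): print(r["conf"],np.array(r["box"]))
E
```

```text
8.175 [ 457.43 -242.34  203.1 ] [-3.14  0.    0.24] 20.29667768976829 [-0.01  0.1  -0.27]
0.64 [ 56.2 234.4] [343.86 -26.57   0.  ]
0.57 [269.  180.4] [ 454.91 -236.2     0.  ]
0.87 [274.  194.9 100.   93.4]
0.83 [222.6 308.7  91.9  95.6]
0.72 [ 42.2 258.6  82.2 101.4]
```

View pics/w3.png

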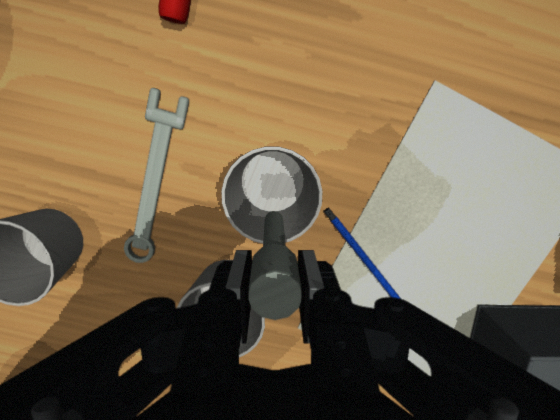

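The wrist view shows the pin in the fingers at (275,265). Cup A's mouth is centred at about (272,196), and its floor is clear.

```bash
python3 - <<'E'
from h import *
for p,z in (((272,195.5),68),((272,183),5)): print(onz("wrist",p,z).round(1))
E
```

```text
[ 457.5 -239.8   68. ]
[ 454.9 -239.9    5. ]
```

Call:
{"name": "carry_out", "arguments": {"hand": [-1,-1,-1,-1,-1,-1,-1,-1], "slide": [[0,-0.08,0.4],[0,0,0.8],[0,0,0.9],[0,0,0.8],[0,0,0.5],[0,0,0.3],[0,0,0.2],[0,0,0]], "yaw": [0,0,0,0,0,0,0,0]}}

```text
time_s: 9.32
eef_pos: [457.5, -240.9, 87.4]
eef_rot: [3.141, -0.0, 0.235]
force: [0.3, 0.1, -0.6]
width: 20.3
grasp_force: 49.0
```

Call:
{"name": "carry_out", "arguments": {"hand": [-1,-1,0.2,0.2,0.2,0.2,0.2,0.2,0.2,0.2,0.2,0.2], "slide": [[0,0,0.12],[0,0,0],[0,0,0],[0,0,0],[0,0,-0.2],[0,0,-0.5],[0,0,-0.9],[0,0,-1],[0,0,-1],[0,0,-0.6],[0,0,0],[0,0,0]], "yaw": [0,0,0,0,0,0,0,0,0,0,0,0]}}

```text
time_s: 10.82
eef_pos: [457.3, -240.8, 209.4]
eef_rot: [-3.141, 0.0, 0.235]
force: [0.5, -0.9, -0.1]
width: 51.2
grasp_force: 0.0
```

```bash
python3 - <<'E'
from h import *
np.set_printoptions(precision=2,suppress=True)
s=manip.sense(); print(s["time_s"],s["eef_pos"],s["eef_rot"],s["width"],s["force"])
im,D,C=shot("wrist","w4")
cv2.imwrite("pics/w4c.png",im[60:420,100:460,::-1])
E
```

```text
10.825 [ 457.25 -240.77  209.43] [-3.14  0.    0.23] 51.16161290431419 [ 0.48 -0.86 -0.06]
```

View pics/w4c.png

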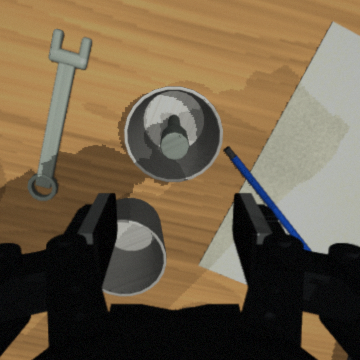

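The pin stands upright in cup A, with its head at crop (174,145) inside the mouth. Next I move to the knob.

Call:
{"name": "carry_out", "arguments": {"hand": [0.2,0.2,0.2,0.2,0.2,0.2,0.2,0.2,0.2,0.2,0.2,0.2], "slide": [[0.126,-0.437,-0.1],[0.252,-0.874,-0.1],[0.252,-0.874,-0.1],[0.252,-0.874,-0.1],[0.252,-0.874,0],[0.252,-0.874,0],[0.252,-0.874,0],[0.252,-0.874,0],[0.252,-0.874,0],[0.252,-0.874,0],[0.252,-0.874,0],[0.252,-0.874,0]], "yaw": [0,0,0,0,0,0,0,0,0,0,0,0], "grip_force": 40}}

```text
time_s: 12.38
eef_pos: [471.0, 74.1, 221.4]
eef_rot: [-3.141, 0.001, 0.235]
force: [0.2, -0.1, -0.1]
width: 51.2
grasp_force: 0.0
```

Call:
{"name": "carry_out", "arguments": {"hand": [0.2,0.2,0.2], "slide": [[0.126,-0.437,0],[0,0,0],[0,0,0]], "yaw": [0,0,0]}}

```text
time_s: 12.75
eef_pos: [472.2, 85.8, 221.6]
eef_rot: [3.141, 0.0, 0.234]
force: [-0.3, 0.6, -0.2]
width: 51.5
grasp_force: 0.0
```

```bash
python3 - <<'E'
from h import *
np.set_printoptions(precision=2,suppress=True)
s=manip.sense(); print(s["time_s"],s["eef_pos"],s["eef_rot"],s["width"],s["force"])
im,D,C=shot("wrist","w5")
for th,z in (("knob_mid",125),("shaft_top",107)):
    for r in manip.spot_point("wrist",th): print(th,r["conf"],np.array(r["position"]),onz("wrist",r["position"],z,C),dep("wrist",r["position"],D,C))
E
```

```text
12.75 [472.22  85.79 221.6 ] [3.14 0.   0.23] 51.50405099113776 [-0.31  0.61 -0.17]
knob_mid 0.69 [274.1 207.4] [472.92  86.79 125.  ] [478.67  88.13 145.88]
shaft_top 0.66 [242.  118.5] [527.31 123.66 107.  ] [527.32 123.63 107.37]
```

View pics/w5.png

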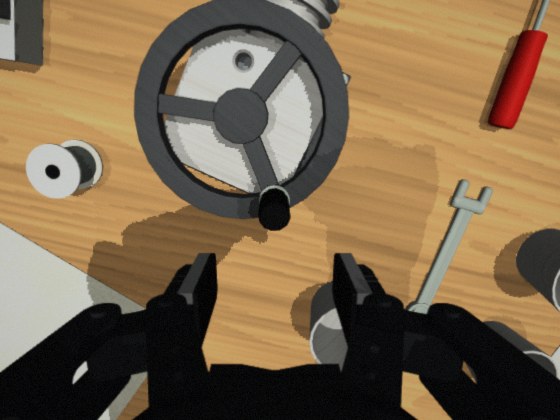

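The wrist view shows the knob at (274,208), hub at (241,116) and the pin hole empty at (244,60). I'm lowering onto the knob.

Call:
{"name": "carry_out", "arguments": {"hand": [0.2,0.2,0.2,0.2,0.2,0.2,0.2,0.2], "slide": [[0.03,-0.03,0.4],[0,0,0.8],[0,0,0.9],[0,0,0.8],[0,0,0.5],[0,0,0.3],[0,0,0.1],[0,0,0]], "yaw": [0,0,0,0,0,0,0,0]}}

```text
time_s: 13.9
eef_pos: [473.4, 87.4, 108.1]
eef_rot: [3.142, -0.001, 0.235]
force: [0.7, -0.4, 0.0]
width: 51.4
grasp_force: 0.0
```

Call:
{"name": "carry_out", "arguments": {"hand": [-1,-1,-1,-1,-1], "slide": [[0,0,0],[0,0,0],[0,0,0],[0,0,0],[0,0,0]], "yaw": [0,0,0,0,0]}}

```text
time_s: 14.52
eef_pos: [473.5, 86.9, 108.2]
eef_rot: [3.14, -0.001, 0.234]
force: [-0.3, -5.4, 3.5]
width: 20.7
grasp_force: 39.3
```

```bash
python3 - <<'E'
from h import *
np.set_printoptions(precision=2,suppress=True)
s=manip.sense(); print(s["time_s"],s["eef_pos"],s["eef_rot"],s["width"],s["force"],s["grasp_force"],s["joint_pos"])
E
cat > arc.py <<'E'
# arc.py phi0 step n: tool-axis slides for clockwise steps, and radial/tangential force now
import sys; from h import *
c=np.array([float(sys.argv[1]),float(sys.argv[2])]); st=float(sys.argv[3]); n=int(sys.argv[4])
s=manip.sense(); p=np.array(s["eef_pos"][:2]); y=s["eef_rot"][2]; v=p-c; a=np.arctan2(v[1],v[0])
f=np.array(s["force"][:2]); er=np.array([np.cos(a),np.sin(a)]); et=np.array([np.sin(a),-np.cos(a)])
print("phi",round(float(a%(2*np.pi)),3),"r",np.linalg.norm(v).round(1),"Fr",(f@er).round(1),"Ft",(f@et).round(1))
for k in range(n):
    q0=a-st*k; q1=q0-st; d=68*np.array([np.cos(q1)-np.cos(q0),np.sin(q1)-np.sin(q0)])
    print([round(float(d@[np.cos(y),np.sin(y)])/30,3),round(float(d@[np.sin(y),-np.cos(y)])/30,3),0],end=", ")
E
python3 arc.py 528.5 124.3 0.05 4
```

```text
14.525 [473.53  86.93 108.16] [ 3.14 -0.    0.23] 20.661115997587494 [-0.32 -5.35  3.5 ] 39.28898413083516 [ 0.18  0.07 -0.37  1.13 -0.    3.09]
phi 3.739 r 66.5 Fr 3.3 Ft -4.2
[-0.038, -0.107, 0], [-0.032, -0.109, 0], [-0.027, -0.11, 0], [-0.021, -0.111, 0],
```

```bash
sed -i 's/^    q0=a-st\*k; q1=q0-st;/    yk=y+0.012*k; q0=a-st*k; q1=q0-st;/; s/np.cos(y),np.sin(y)\]/np.cos(yk),np.sin(yk)]/; s/np.sin(y),-np.cos(y)\]/np.sin(yk),-np.cos(yk)]/; s/print("phi"/print("t",s["time_s"],"j6",round(float(s["joint_pos"][5]),2),"w",round(s["width"],1),"phi"/' arc.py; python3 arc.py 528.5 124.3 0.03 10
```

```text
t 14.525 j6 3.09 w 20.7 phi 3.739 r 66.5 Fr 3.3 Ft -4.2
[-0.023, -0.064, 0], [-0.02, -0.065, 0], [-0.018, -0.066, 0], [-0.015, -0.066, 0], [-0.012, -0.067, 0], [-0.009, -0.067, 0], [-0.006, -0.068, 0], [-0.004, -0.068, 0], [-0.001, -0.068, 0], [0.002, -0.068, 0],
```

Call:
{"name": "carry_out", "arguments": {"hand": [-1,-1,-1,-1,-1,-1], "slide": [[-0.023,-0.064,0],[-0.02,-0.065,0],[-0.018,-0.066,0],[-0.015,-0.066,0],[-0.012,-0.067,0],[-0.009,-0.067,0]], "yaw": [-0.15,-0.15,-0.15,-0.15,-0.15,-0.15], "grip_force": 50}}

```text
time_s: 15.28
eef_pos: [467.7, 97.4, 108.1]
eef_rot: [3.139, -0.001, 0.307]
force: [1.2, -6.6, 5.0]
width: 20.5
grasp_force: 48.6
```

```bash
python3 arc.py 528.5 124.3 0.03 8; python3 -c "
from h import *;s=manip.sense();print(s['eef_pos'],s['eef_rot'],s['force'])"
```

```text
t 15.275 j6 3.04 w 20.5 phi 3.559 r 66.5 Fr 1.5 Ft -6.5
[-0.006, -0.068, 0], [-0.004, -0.068, 0], [-0.001, -0.068, 0], [0.002, -0.068, 0], [0.005, -0.068, 0], [0.008, -0.068, 0], [0.011, -0.067, 0], [0.013, -0.067, 0], [467.66523723  97.3514665  108.11539852] [ 3.13949287e+00 -7.52199017e-04  3.06753183e-01] [ 1.21440597 -6.55711563  4.96796336]
```

Call:
{"name": "carry_out", "arguments": {"hand": [-1,-1,-1,-1,-1,-1,-1,-1], "slide": [[-0.006,-0.068,0],[-0.004,-0.068,0],[-0.001,-0.068,0],[0.002,-0.068,0],[0.005,-0.068,0],[0.008,-0.068,0],[0.011,-0.067,0],[0.013,-0.067,0]], "yaw": [-0.15,-0.15,-0.15,-0.15,-0.15,-0.15,-0.15,-0.15]}}

```text
time_s: 16.27
eef_pos: [462.8, 112.8, 108.1]
eef_rot: [3.139, -0.0, 0.403]
force: [0.6, -6.8, 4.8]
width: 20.5
grasp_force: 48.6
```

```bash
python3 arc.py 528.5 124.3 0.03 6
```

```text
t 16.275 j6 2.98 w 20.5 phi 3.315 r 66.7 Fr 0.6 Ft -6.8
[0.016, -0.066, 0], [0.019, -0.065, 0], [0.022, -0.064, 0], [0.025, -0.063, 0], [0.027, -0.062, 0], [0.03, -0.061, 0],
```

Call:
{"name": "carry_out", "arguments": {"hand": [-1,-1,-1,-1,-1,-1], "slide": [[0.016,-0.066,0],[0.019,-0.065,0],[0.022,-0.064,0],[0.025,-0.063,0],[0.027,-0.062,0],[0.03,-0.061,0]], "yaw": [-0.15,-0.15,-0.15,-0.15,-0.15,-0.15]}}

```text
time_s: 17.02
eef_pos: [461.6, 124.7, 108.0]
eef_rot: [3.139, 0.001, 0.475]
force: [0.8, -7.2, 5.4]
width: 20.7
grasp_force: 48.7
```

```bash
python3 arc.py 528.5 124.3 0.03 6
```

```text
t 17.025 j6 2.93 w 20.7 phi 3.136 r 66.9 Fr -0.9 Ft -7.2
[0.032, -0.06, 0], [0.035, -0.058, 0], [0.037, -0.057, 0], [0.04, -0.055, 0], [0.042, -0.054, 0], [0.044, -0.052, 0],
```

Call:
{"name": "carry_out", "arguments": {"hand": [-1,-1,-1,-1], "slide": [[0.032,-0.06,0],[0.035,-0.058,0],[0.037,-0.057,0],[0.04,-0.055,0]], "yaw": [-0.15,-0.15,-0.15,-0.15]}}

```text
time_s: 17.52
eef_pos: [461.9, 132.7, 107.9]
eef_rot: [3.139, 0.001, 0.523]
force: [0.2, -8.3, 6.0]
width: 20.4
grasp_force: 48.8
```

```bash
python3 arc.py 528.5 124.3 0.03 4
```

```text
t 17.525 j6 2.9 w 20.4 phi 3.017 r 67.1 Fr -1.2 Ft -8.2
[0.042, -0.054, 0], [0.044, -0.052, 0], [0.046, -0.05, 0], [0.048, -0.048, 0],
```

Call:
{"name": "carry_out", "arguments": {"hand": [-1,-1,-1,-1], "slide": [[0.042,-0.054,0],[0.044,-0.052,0],[0.046,-0.05,0],[0.048,-0.048,0]], "yaw": [-0.15,-0.15,-0.15,-0.15]}}

```text
time_s: 18.02
eef_pos: [463.1, 140.5, 107.9]
eef_rot: [3.139, 0.002, 0.57]
force: [-1.3, -9.1, 6.9]
width: 20.6
grasp_force: 48.9
```

```bash
python3 arc.py 528.5 124.3 0.03 4
```

```text
t 18.025 j6 2.87 w 20.6 phi 2.898 r 67.3 Fr -1.0 Ft -9.1
[0.05, -0.046, 0], [0.052, -0.044, 0], [0.054, -0.042, 0], [0.055, -0.039, 0],
```

Call:
{"name": "carry_out", "arguments": {"hand": [-1,-1,-1,-1], "slide": [[0.05,-0.046,0],[0.052,-0.044,0],[0.054,-0.042,0],[0.055,-0.039,0]], "yaw": [-0.15,-0.15,-0.15,-0.15]}}

```text
time_s: 18.52
eef_pos: [465.3, 148.2, 107.8]
eef_rot: [3.139, 0.003, 0.618]
force: [-2.0, -8.8, 8.3]
width: 20.5
grasp_force: 49.0
```

```bash
python3 arc.py 528.5 124.3 0.03 4
```

```text
t 18.525 j6 2.83 w 20.5 phi 2.781 r 67.6 Fr -1.2 Ft -8.9
[0.057, -0.037, 0], [0.059, -0.035, 0], [0.06, -0.032, 0], [0.061, -0.03, 0],
```

Call:
{"name": "carry_out", "arguments": {"hand": [-1,-1,-1], "slide": [[0.057,-0.037,0],[0.059,-0.035,0],[0.06,-0.032,0]], "yaw": [-0.15,-0.15,-0.15]}}

```text
time_s: 18.9
eef_pos: [467.5, 153.7, 107.8]
eef_rot: [3.139, 0.003, 0.654]
force: [-2.5, -9.8, 7.5]
width: 20.6
grasp_force: 49.1
```

```bash
python3 arc.py 528.5 124.3 0.03 4
```

```text
t 18.9 j6 2.81 w 20.6 phi 2.693 r 67.7 Fr -2.0 Ft -9.9
[0.061, -0.03, 0], [0.062, -0.027, 0], [0.063, -0.024, 0], [0.064, -0.022, 0],
```

Call:
{"name": "carry_out", "arguments": {"hand": [-1,-1,-1], "slide": [[0.061,-0.03,0],[0.062,-0.027,0],[0.063,-0.024,0]], "yaw": [-0.15,-0.15,-0.15]}}

```text
time_s: 19.27
eef_pos: [470.1, 159.0, 107.8]
eef_rot: [3.139, 0.004, 0.69]
force: [-3.5, -9.2, 9.0]
width: 20.6
grasp_force: 49.1
```

```bash
python3 arc.py 528.5 124.3 0.03 4
```

```text
t 19.275 j6 2.78 w 20.6 phi 2.606 r 67.9 Fr -1.7 Ft -9.7
[0.064, -0.022, 0], [0.065, -0.019, 0], [0.066, -0.017, 0], [0.067, -0.014, 0],
```

Call:
{"name": "carry_out", "arguments": {"hand": [-1,-1], "slide": [[0.064,-0.022,0],[0.065,-0.019,0]], "yaw": [-0.15,-0.15]}}

```text
time_s: 19.52
eef_pos: [472.1, 162.3, 107.7]
eef_rot: [3.14, 0.004, 0.714]
force: [-3.8, -9.5, 8.7]
width: 20.4
grasp_force: 49.2
```

```bash
python3 arc.py 528.5 124.3 0.03 3
```

```text
t 19.525 j6 2.76 w 20.4 phi 2.549 r 68.0 Fr -2.2 Ft -10.1
[0.066, -0.017, 0], [0.067, -0.014, 0], [0.067, -0.011, 0],
```

Call:
{"name": "carry_out", "arguments": {"hand": [-1,-1], "slide": [[0.066,-0.017,0],[0.067,-0.014,0]], "yaw": [-0.15,-0.15]}}

```text
time_s: 19.77
eef_pos: [474.3, 165.6, 107.7]
eef_rot: [3.14, 0.004, 0.738]
force: [-5.2, -9.3, 9.4]
width: 20.8
grasp_force: 49.2
```

```bash
python3 arc.py 528.5 124.3 0.03 3
```

```text
t 19.775 j6 2.74 w 20.8 phi 2.49 r 68.2 Fr -1.5 Ft -10.6
[0.067, -0.011, 0], [0.067, -0.008, 0], [0.068, -0.006, 0],
```

Still rising (10.6 N), with 1.25 rad turned so far.

Call:
{"name": "carry_out", "arguments": {"hand": [-1,-1], "slide": [[0.067,-0.011,0],[0.067,-0.008,0]], "yaw": [-0.15,-0.15]}}

```text
time_s: 20.02
eef_pos: [476.6, 168.8, 107.7]
eef_rot: [3.141, 0.005, 0.763]
force: [-5.7, -10.5, 10.0]
width: 20.4
grasp_force: 49.3
```

```bash
python3 arc.py 528.5 124.3 0.03 3
```

```text
t 20.025 j6 2.72 w 20.4 phi 2.432 r 68.3 Fr -2.5 Ft -11.6
[0.068, -0.006, 0], [0.068, -0.003, 0], [0.068, 0.0, 0],
```

Call:
{"name": "carry_out", "arguments": {"hand": [-1,-1], "slide": [[0.068,-0.006,0],[0.068,-0.003,0]], "yaw": [-0.15,-0.15]}}

```text
time_s: 20.27
eef_pos: [479.3, 171.8, 107.7]
eef_rot: [3.141, 0.005, 0.787]
force: [-6.2, -9.2, 9.8]
width: 20.4
grasp_force: 49.3
```

```bash
python3 arc.py 528.5 124.3 0.03 3
```

```text
t 20.275 j6 2.7 w 20.4 phi 2.374 r 68.4 Fr -1.9 Ft -10.9
[0.068, -0.0, 0], [0.068, 0.003, 0], [0.068, 0.006, 0],
```

Call:
{"name": "carry_out", "arguments": {"hand": [-1,-1], "slide": [[0.068,0,0],[0.068,0.003,0]], "yaw": [-0.15,-0.15]}}

```text
time_s: 20.52
eef_pos: [482.0, 174.7, 107.6]
eef_rot: [3.141, 0.005, 0.811]
force: [-7.7, -8.8, 9.5]
width: 20.6
grasp_force: 49.3
```

```bash
python3 arc.py 528.5 124.3 0.03 3
```

```text
t 20.525 j6 2.68 w 20.6 phi 2.315 r 68.6 Fr -1.3 Ft -11.6
[0.068, 0.006, 0], [0.067, 0.008, 0], [0.067, 0.011, 0],
```

Call:
{"name": "carry_out", "arguments": {"hand": [-1,-1], "slide": [[0.068,0.006,0],[0.067,0.008,0]], "yaw": [-0.15,-0.15]}}

```text
time_s: 20.78
eef_pos: [485.0, 177.5, 107.6]
eef_rot: [-3.141, 0.005, 0.835]
force: [-5.7, -9.6, 9.8]
width: 20.6
grasp_force: 49.3
```

```bash
python3 arc.py 528.5 124.3 0.03 3
```

```text
t 20.775 j6 2.66 w 20.6 phi 2.256 r 68.8 Fr -3.8 Ft -10.5
[0.067, 0.011, 0], [0.067, 0.014, 0], [0.066, 0.017, 0],
```

Call:
{"name": "carry_out", "arguments": {"hand": [-1,-1], "slide": [[0.067,0.011,0],[0.067,0.014,0]], "yaw": [-0.15,-0.15]}}

```text
time_s: 21.02
eef_pos: [488.2, 180.2, 107.6]
eef_rot: [-3.141, 0.005, 0.859]
force: [-6.4, -8.5, 9.3]
width: 20.7
grasp_force: 49.3
```

```bash
python3 arc.py 528.5 124.3 0.03 3
```

```text
t 21.025 j6 2.64 w 20.7 phi 2.195 r 68.9 Fr -3.2 Ft -10.2
[0.066, 0.017, 0], [0.065, 0.02, 0], [0.064, 0.022, 0],
```

Call:
{"name": "carry_out", "arguments": {"hand": [-1,-1], "slide": [[0.066,0.017,0],[0.065,0.02,0]], "yaw": [-0.15,-0.15]}}

```text
time_s: 21.28
eef_pos: [491.8, 182.7, 107.6]
eef_rot: [-3.141, 0.004, 0.883]
force: [-6.7, -6.8, 8.4]
width: 20.7
grasp_force: 49.3
```

```bash
python3 arc.py 528.5 124.3 0.03 3
```

```text
t 21.275 j6 2.62 w 20.7 phi 2.132 r 69.0 Fr -2.2 Ft -9.3
[0.064, 0.022, 0], [0.063, 0.025, 0], [0.062, 0.028, 0],
```

The resistance has peaked (about 11.5 N near phi 2.35) and is falling (9.3 N). I'm stopping and holding here.

Call:
{"name": "carry_out", "arguments": {"hand": [-1,-1,-1], "slide": [[0,0,0],[0,0,0],[0,0,0]], "yaw": [0,0,0]}}

```text
time_s: 21.65
eef_pos: [492.1, 182.9, 107.6]
eef_rot: [-3.141, 0.003, 0.883]
force: [-5.4, -5.5, 8.3]
width: 20.5
grasp_force: 49.2
```

```bash
python3 arc.py 528.5 124.3 0.01 3
```

```text
t 21.65 j6 2.62 w 20.5 phi 2.127 r 69.0 Fr -1.8 Ft -7.5
[0.021, 0.007, 0], [0.021, 0.008, 0], [0.021, 0.008, 0],
```

Call:
{"name": "carry_out", "arguments": {"hand": [0,0,0,0,0,0,0,0,0,0,0], "slide": [[0,0,0],[0,0,0],[0,0,0],[0,0,0],[0,0,-0.2],[0,0,-0.6],[0,0,-0.9],[0,0,-1],[0,0,-1],[0,0,-0.5],[0,0,0]], "yaw": [0,0,0,0,0,0,0,0,0,0,0]}}

```text
time_s: 23.02
eef_pos: [494.2, 184.1, 234.6]
eef_rot: [3.141, -0.002, 0.883]
force: [-0.2, -0.7, -1.5]
width: 42.7
grasp_force: 0.0
```

```bash
python3 - <<'E'
from h import *
np.set_printoptions(precision=2,suppress=True)
s=manip.sense(); print(s["time_s"],s["eef_pos"],s["width"],s["force"])
im,D,C=shot("wrist","w9")
for th,z in (("knob_mid",125),("shaft_top",107)):
    for r in manip.spot_point("wrist",th): print(th,r["conf"],np.array(r["position"]),onz("wrist",r["position"],z,C))
a=shot("scene","scene9")[0]; b=shot("side","side9")[0]
cv2.imwrite("pics/end.png",np.vstack([np.hstack([cv2.resize(a[130:300,180:340],(400,300)),cv2.resize(b[150:350,200:420],(400,300))]),np.hstack([cv2.resize(im,(400,300)),cv2.resize(a,(400,300))])])[:,:,::-1])
E
```

```text
23.025 [494.17 184.15 234.56] 42.68747076617224 [-0.2  -0.72 -1.51]
knob_mid 0.85 [272.2 206.8] [491.43 184.32 125.  ]
```

View pics/end.png

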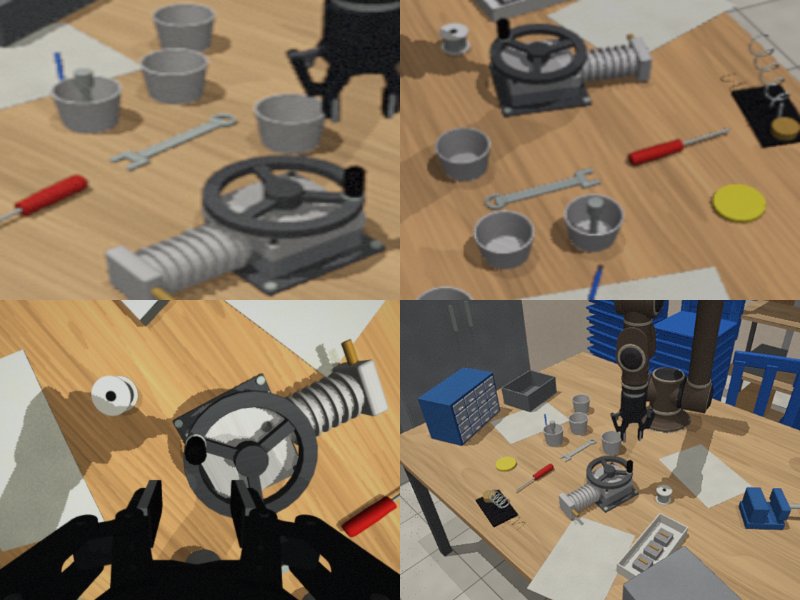

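The pin stands in cup A, at about (85,85) in the scene crop and (597,210) in the side crop. The knob stayed where I released it, at (491,184) mm, the gripper is clear, and the bystanders haven't moved. I'm handing the job in.

```bash
python3 -c "
from station import manip
print(manip.finish_job())"
```

```text
the job is handed in; nothing more can be done
None
```

I handed the job in at about 23 s: the pin stands in the farthest tool cup, and the wheel was turned clockwise about 1.6 rad, stopped an estimated 0.15–0.25 rad past the resistance peak, and let go.

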